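# Slide the dental cast up to the photo stop

## Robot

A 6-joint arm with a two-finger parallel gripper is mounted at the origin on the work surface. World frame = base frame: x ahead of the robot, y to its left, z up, the work surface at z = 0. Lengths are in m, angles in rad, forces in N, time in s.
With the tool pointing down it reaches from about 0.325 to 0.9 m from the base axis. Payload 3.5 kg.
Tool frame: the origin (TCP) lies midway between the tips of the shut fingers; the grasp point (between the pads) lies 19 mm behind it; z points along the fingers, x is the direction in which the jaws open and shut, and the axes are right-handed (so a half turn about z gives the same grasp; the last joint's range is limited). The gripper opens to 85 mm and grips with 20 to 120 N. Pads are 22 mm wide; open, the fingers measure 114 mm over their backs; the gripper's body (76 mm by 85 mm) begins 54 mm behind the grasp point. The pads swing forward as they close: fully open they stand 13 mm farther back than shut.
Start: joints at [-1.378, 0.276, -0.026, 1.268, 0, 1.467], TCP at [0.182, -0.598, 0.231] pointing down, gripper open.
Joint ranges: [-3.12, 3.12], [-0.85, 1.88], [-1.08, 1.24], [-1.95, 2.15], [-1.57, 1.53], [-3.14, 3.14]. Speed limits (rad/s): [2.57, 2.57, 3.14, 3.14, 3.14, 3.14].

## Interface

Orientations are given as a unit quaternion [w, x, y, z].
In Python, from rig import * gives the robot as it stands.
- The arm moves only by the shell command python3 -m inch 'ROWS' [FORCE]. ROWS is text: rows parted by semicolons, each of 7 numbers parted by spaces: the closure in counts, from 0 (fully open) to 255 (shut), then the shift along the tool's x, y, z in cm, then the turn, a rotation vector about the tool's x, y, z in units of 5 degrees (1.0 is 5 degrees). In form: gripper tx ty tz ax ay az; .... A call has 1 to 5 rows; each row is the pose to reach, as a shift and turn from the pose commanded when the call began, along the tool's axes at that moment; what a row does not reach only later rows make up. A row lasts 1/8 s, in which the tool goes at most 62.5 mm and 10.7 degrees, less where a joint would pass 70% of its speed; a pose out of reach is approached as far as the arm can. A call with a gripper value outside its range is refused whole. The fingers move at their own pace and stop on an object; FORCE is the grip in N (left out, the last holds). Time passes only in rows, so rows that repeat a pose let the fingers close. It gives the time, the measured TCP pose, the force and the opening at its end, in the units of the state.
- state(): the state, without advancing time (a new reading comes with each control period).
- grab_frame(name): name is "side" or "top"; returns a dict with "image" (400x640x3 uint8, blue, green, red), "K" (3x3 intrinsics, pixels), "pose" (4x4, takes a point from camera to world coordinates). Camera axes: x right, y up, looking along -z (the intrinsics and any distortion apply to the point x, -y, -z); pixel columns grow to the right and rows downward; lengths in m; the calibration is good to about 2 mm. A picture is of the moment at which its call begins. There is no depth.
- close_job(): hands the job in, once; it reports no verdict.
The state is a dict: "clock": time; "joints": joint angles; "qd": joint speeds; "effort": joint torques, N m; "position": TCP position; "tcp_rot": TCP orientation; "force": force on the tool from outside, world axes, zero at the start; "torque": the same for the moment, N m; "gripper_width": opening from 0.0 (shut) to 1.0 (fully open).
Only numpy, scipy, OpenCV 4.12 (cv2) and the standard library are available. Lean on these libraries where they do the work, as an engineer would, in place of code of your own. Each camera call takes 0.05 s, during which the arm holds its last target. There are 200 camera calls.

## Task

Bring the plaster cast up to the stop block for its photo: press the carriage's black release pad down with a fingertip and, keeping it held down all the way, push the carriage along its rail until it rests against the stop block, then let go and move clear. Nothing is to be gripped or lifted: the cast stays seated in its tray, and the other things around the rail are left where they are.

Things in the scene. Friction and masses are not known exactly. Their poses are not given: they have to be found in the camera images.
- rail: Fixed aluminium slide rail, 76 mm wide, 320 mm long, 20 mm high, turned up to 35 degrees either way from lying across in front of the robot; origin at the centre of its underside. The carriage slides along the rail's own +y, away from the black end cap and towards a small grey camera (70 mm wide, top 85 mm above the bench) fixed 154 to 210 mm from the origin.
- carriage (a joint): How far the carriage (aluminium plate 90 x 145 mm, top 28 mm above the bench; release pad at its rear, tray with the cast at its front) has slid to the rail's +y, m. 0 at the start; 70 to 130 mm of travel to the stop block. While the pad is up a spring latch locks it (2 mm of play), also on the way, in notches 12 mm apart. With the pad down it slides with about 2 N.
- release (a joint): How far the release pad is pressed down, m: 0 up (latched), 0.008 fully down. The latch is clear from 0.005 on. The spring takes 2.4 N to start and 5.6 N fully down, and lifts the pad when let go (it may stay partly down where the latch rests under a notch bar).
- pad_top (a point): Centre of the flat top of the black release pad, 42 mm above the bench when up, 34 mm when down; moves with the carriage. The flat is 40 mm wide across the rail (open sides) and 42 mm long along it, between raised lips (4 mm thick, 6 mm high) at front and rear against which a fingertip can push along the rail. 22 mm of free space between the front lip and the cast's tray.
- carriage_nose (a point): Middle of the carriage's front (+y) edge, which meets the stop block, 24 mm above the bench; it lies 115 mm ahead of the release pad's centre.
- stop_face (a point): Middle of the face of the stop block that the nose meets, at the nose's height; axes as the rail's. The block is dark steel, 86 mm wide, 24 mm long, top 42 mm above the bench, with a thumbscrew reaching 59 mm; clamped over the rail, at a different place each time, and does not move.
- tray_floor (a point): Centre of the floor of the carriage's tray, where the middle of the cast's underside rests; 28 mm above the bench, 80 mm ahead of the pad's centre. The tray's rim is 5 mm high.
- cast: Plaster cast of a dental arch, 64 x 54 mm, 33 mm high, about 90 to 180 g, lying loose in the carriage's tray with about 2 mm of play; top about 61 mm above the bench. The origin is the centre of its underside.
- bottle: Bystander: small closed green glass bottle, 28 mm across, 72 mm high, standing on the robot's side of the rail. Origin at the centre of its underside.
- jar: Bystander: low white jar with a lid, 44 mm across, 36 mm high, on the far side of the rail. Origin at the centre of its underside.
- hammer: Bystander: small bench hammer, 170 mm long, lying roughly along the rail on its far side. Origin near the middle of its underside.
- wax_rim: Bystander: pink horseshoe-shaped rim, about 68 mm wide and 16 mm high, lying on the robot's side of the rail. Origin inside the horseshoe on the bench.
Not all that is in view belongs to the job. What is shaped like the cast but pink is not meant.

How it is judged:
On the way, in this order (a step that is already met when the one before it is completed fails the run):
1. the release pad is pressed down while the carriage is still at its start (value of joint release above 0.005 m and value of joint carriage below 0.012 m), for 0.05 s.
2. the carriage meets the stop block (y of carriage_nose in the frame of stop_face above -0.003 m), for 0.2 s.
At the end, for the whole second after the job is handed in: The carriage's nose is within 3 mm of the stop block and at rest; the cast lies flat in its tray (within 8 mm of the tray's centre, tilted less than 0.15 rad) and still (y of carriage_nose in the frame of stop_face above -0.003 m and velocity of joint carriage between -0.005 and 0.005 m/s and distance between cast and tray_floor below 0.008 m and angle between cast's own z axis and vertical below 0.15 rad and linear speed of cast below 0.01 m/s); the robot touches nothing.
It fails at once if the release pad came up on the way (less than 3 mm down while the carriage was more than 12 mm from its start and from the stop) (value of joint release below 0.003 m and value of joint carriage above 0.012 m and y of carriage_nose in the frame of stop_face below -0.012 m).
It fails at once if the cast was lifted or pushed out of its tray (more than 12 mm from its seat) (distance between cast and tray_floor above 0.012 m).
It fails at once if the cast was tipped (angle between cast's own z axis and vertical above 0.35 rad).
It fails at once if a bystander (bottle, jar, hammer or pink rim) was moved more than 20 mm (distance of any of bottle, jar, hammer, wax_rim from where it was at the start of the episode above 0.02 m).
It also fails if it takes over 38 s, if anything falls off the work surface, if the arm or the gripper's body presses on something with over 40 N, if the wrist force passes 120 N, or if a joint passes its speed limit or range.

## Working session

There is one attempt and no reset: what is moved stays moved. The work goes in short steps, Python scripts to look and compute and a shell command to move; the robot and the scene stay as the last step left them, time stands still between calls to the robot, and variables do not carry over. Pictures are saved under pics/ and viewed, about 8 in all and at most 12, crops included, and the job is handed in when it is done.

```bash
mkdir -p pics; ls; python3 - <<'E'
from rig import *
import cv2
for n in("top","side"):
    f=grab_frame(n); cv2.imwrite(f"pics/{n}0.png",f["image"]); print(n,f["K"],f["pose"],[k for k in f])
print(state())
E
```

```text
pics
top [[497.63427503   0.         312.81848573]
 [  0.         497.63427503 201.66125854]
 [  0.           0.           1.        ]] [[ 0.02566939  0.99563424 -0.08974152  0.48344968]
 [-0.99962372  0.02643285  0.00732901  0.07958531]
 [ 0.00966914  0.08951963  0.99593812  0.93811507]
 [ 0.          0.          0.          1.        ]] ['image', 'K', 'pose']
side [[413.39079093   0.         320.86254815]
 [  0.         413.39079093 199.8762586 ]
 [  0.           0.           1.        ]] [[-0.80737713  0.43835965 -0.39494682  0.20005692]
 [-0.58983552 -0.58219111  0.5595959   0.5874594 ]
 [ 0.01536973  0.68475859  0.72860788  0.71337404]
 [ 0.          0.          0.          1.        ]] ['image', 'K', 'pose']
{'clock': 0.1, 'joints': array([-1.37842615e+00,  2.77085494e-01, -2.77407647e-02,  1.26801885e+00,
        2.99307084e-07,  1.46739996e+00]), 'qd': array([ 0.00075144, -0.00190716,  0.00261839, -0.00094696,  0.0006794 ,
        0.0007564 ]), 'effort': array([ 1.06717930e-04, -4.46708822e+01,  2.96128178e+01,  8.46555544e-03,
       -1.41122246e-04, -4.67649897e-06]), 'position': array([ 0.18202689, -0.59716284,  0.2302552 ]), 'tcp_rot': array([-6.91532235e-04,  8.03576954e-01, -5.95199991e-01, -7.55747905e-04]), 'force': array([ 0.0173212 , -0.24670008,  0.14298271]), 'torque': array([-0.01604967, -0.05457183,  0.00242171]), 'gripper_width': 1.0016586991975047}
```

View pics/top0.png

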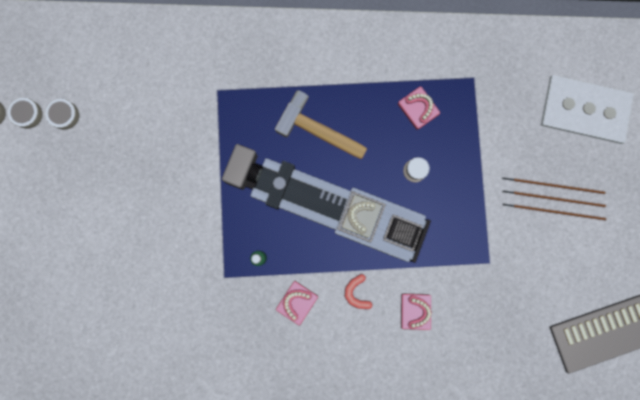

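View pics/side0.png

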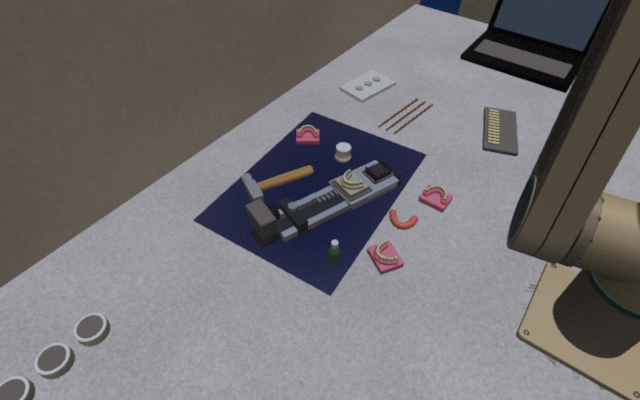

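Top view: the pad is near px (405,233), the cast near (361,216), the stop block near (278,184), and the camera at (240,166). The rail runs towards image left and slightly up. Next, enlarged crops of both views.

```bash
python3 - <<'E'
import cv2
t=cv2.imread("pics/top0.png")[140:270,225:445]; s=cv2.imread("pics/side0.png")[150:250,240:410]
cv2.imwrite("pics/tc.png",cv2.resize(t,None,fx=3.6,fy=3.6,interpolation=cv2.INTER_CUBIC))
cv2.imwrite("pics/sc.png",cv2.resize(s,None,fx=4.5,fy=4.5,interpolation=cv2.INTER_CUBIC))
E
```

```text
(no output)
```

View pics/tc.png

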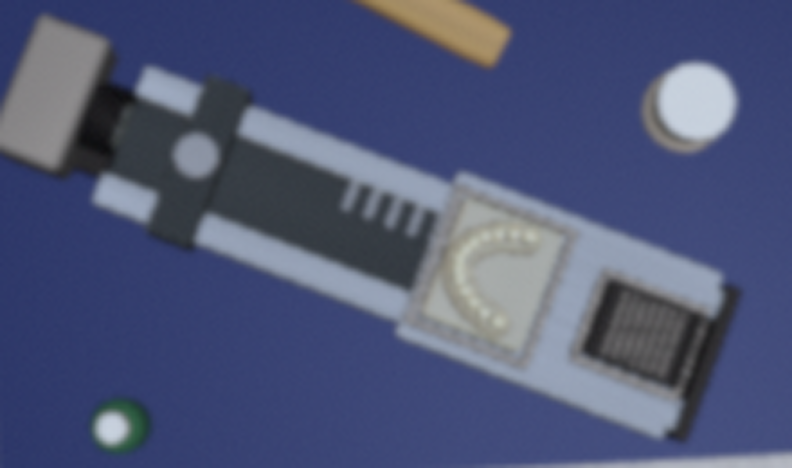

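View pics/sc.png

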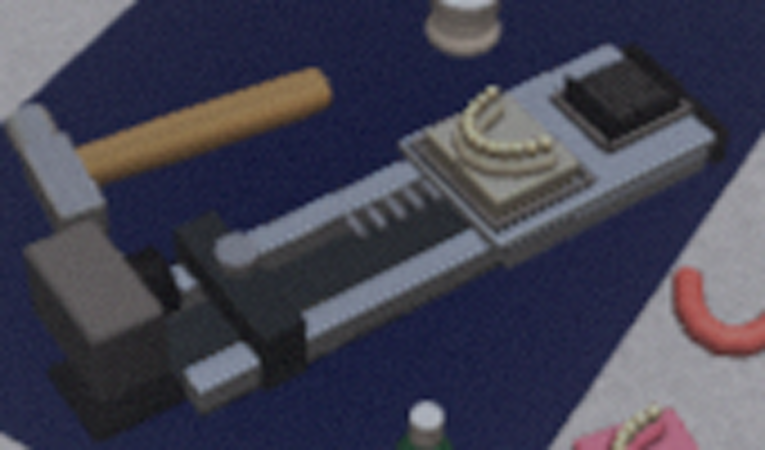

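Crop readings (top, ×3.6 from (225,140)): the carriage plate corners are (458,172), (397,333), (665,438) and (725,272). The stop block's top corners are (212,75), (250,88), (190,245) and (150,235). The pad is centred near (647,334).

```bash
cat > h.py <<'E'
import numpy as np
from rig import *
F={n:grab_frame(n) for n in("top","side")}
C={"top":(3.6,225,140),"side":(4.5,240,150)}
def pt(n,u,v,z,crop=True):
    if crop: s,a,b=C[n]; u,v=(u+.5)/s+a-.5,(v+.5)/s+b-.5
    K=F[n]["K"];P=F[n]["pose"]
    d=P[:3,:3]@np.array([(u-K[0,2])/K[0,0],-(v-K[1,2])/K[1,1],-1]);o=P[:3,3]
    return (o+d*(z-o[2])/d[2])
def px(n,p):
    K=F[n]["K"];P=F[n]["pose"];c=P[:3,:3].T@(np.array(p)-P[:3,3])
    u,v=K[0,2]+K[0,0]*c[0]/-c[2],K[1,2]-K[1,1]*c[1]/-c[2]
    return np.array([u,v])
E
python3 - <<'E'
from h import *
np.set_printoptions(precision=4,suppress=True)
c=np.array([pt("top",*p,.028) for p in[(458,172),(397,333),(665,438),(725,272)]])[:,:2]
print(c); l=lambda a,b:np.linalg.norm(c[a]-c[b])
print("sizes",l(0,1),l(2,3),l(1,2),l(0,3))
ff=(c[0]+c[1])/2; rr=(c[2]+c[3])/2; d=ff-rr; d/=np.linalg.norm(d); n=(c[0]-c[1])/np.linalg.norm(c[0]-c[1])
print("front",ff,"rear",rr,"dir",d,np.degrees(np.arctan2(d[1],d[0])),"normal-based",n,np.degrees(np.arctan2(n[1],n[0])))
e=np.array([pt("top",*p,.020) for p in[(148,66),(95,202)]])[:,:2];print("railend mid",e.mean(0), (e.mean(0)-rr)/np.linalg.norm(e.mean(0)-rr))
b=np.array([pt("top",*p,.042) for p in[(212,75),(250,88),(190,245),(150,235)]])[:,:2];bc=b.mean(0)
print("block",bc,np.linalg.norm(b[0]-b[3]),np.linalg.norm(b[0]-b[1]))
print("pad from top",pt("top",647,334,.042),"nose-115",ff-.115*d)
print("side pad",pt("side",628,97,.042),"side front corners",pt("side",402,145,.028),pt("side",500,240,.028))
print("travel",(bc-ff)@d-.012)
print("bottle",pt("top",112,427,.072),"jar",pt("top",695,103,.036))
E
```

```text
[[ 0.5937  0.0017]
 [ 0.5106  0.0311]
 [ 0.4612 -0.1056]
 [ 0.546  -0.1355]]
sizes 0.08813330837909236 0.09000830604326672 0.14535126400888773 0.14522947486066454
front [0.5522 0.0164] rear [ 0.5036 -0.1206] dir [0.3344 0.9424] 70.46689244333028 normal-based [ 0.9426 -0.334 ] -19.51360469823255
railend mid [0.6099 0.1751] [0.3383 0.941 ]
block [0.5944 0.1326] 0.08680917048250168 0.020339421884131726
pad from top [ 0.513  -0.0933  0.042 ] nose-115 [ 0.5137 -0.092 ]
side pad [ 0.5081 -0.0882  0.042 ] side front corners [0.5909 0.0021 0.028 ] [0.512  0.0281 0.028 ]
travel 0.11167074170068703
bottle [0.4607 0.1693 0.072 ] jar [ 0.6314 -0.1179  0.036 ]
```

Everything agrees: plate 88–90 × 145 mm, block 87 mm wide, and the pad is the same to 5 mm in both views. The rail direction is 70.3°, the pad is at (0.513, -0.092), and travel is about 111 mm. The plan is to shut the fingers, set tool x across the rail (turn of about -53.4° about tool z), and hover above the pad.

```bash
python3 -m inch '255 -3.8 -4.6 0.5 0 0 -2.1; 255 -7.6 -9.2 1 0 0 -4.2; 255 -11.5 -13.8 2 0 0 -6.4; 255 -15.3 -18.4 3 0 0 -8.5; 255 -19.1 -23 4 0 0 -10.65' 40
cat > go.py <<'E'
from h import *
import sys
from scipy.spatial.transform import Rotation as R
s=state();q=s["tcp_rot"];M=R.from_quat([*q[1:],q[0]]).as_matrix()
d=np.array([.3375,.9413,0]);g=np.array([.5137,-.092,0])
np.set_printoptions(precision=4,suppress=True)
print(s["clock"],s["position"],"F",s["force"],"w",s["gripper_width"]);r=s["position"]-g
print("along",r@d,"across",r@[.9413,-.3375,0],"xang",np.degrees(np.arctan2(M[1,0],M[0,0])),"zax",M[:,2])
if len(sys.argv)>1:
    a,h=map(float,sys.argv[1:3]); print("shift cm tool",100*M.T@(g+a*d+[0,0,h]-s["position"]))
E
python3 go.py 0.003 0.09
```

```text
clock: 0.82
position: [0.3472, -0.3464, 0.191]
tcp_rot: [0.0, 0.986, -0.169, 0.0]
force: [0.9, 0.4, 0.3]
gripper_width: 0.003
0.925 [ 0.3475 -0.3424  0.1897] F [ 0.0123  0.665  -0.7034] w -0.0006626270581039335
along -0.2917663838310955 across -0.07197872149437451 xang -19.341296207304694 zax [-0.0015  0.0049 -1.    ]
shift cm tool [  7.4255 -29.3874  10.0718]
```

```bash
python3 -m inch '255 1.5 -5.8 2 0 0 0; 255 3 -11.7 4 0 0 0; 255 4.4 -17.6 6 0 0 0; 255 5.9 -23.5 8 0 0 0; 255 7.4 -29.2 9.8 0 0 0.07'; python3 -m inch '255 0 0 0 0 0 0; 255 0 0 0 0 0 0'; python3 go.py 0.003 0.047
```

```text
clock: 1.55
position: [0.514, -0.1011, 0.0942]
tcp_rot: [0.0, 0.984, -0.176, 0.0]
force: [1.2, -0.5, 0.4]
gripper_width: 0.003
clock: 1.8
position: [0.5128, -0.1023, 0.0945]
tcp_rot: [0.0, 0.985, -0.175, -0.0]
force: [0.5, 0.2, 0.7]
gripper_width: 0.0
1.9 [ 0.5127 -0.1032  0.095 ] F [ 0.1826 -0.0202 -0.007 ] w 0.0002975128888673309
along -0.010911239765270947 across 0.002869517462656572 xang -20.295396571166865 zax [ 0.0005 -0.0006 -1.    ]
shift cm tool [-0.3039 -1.3902  4.7992]
```

```bash
python3 -m inch '255 -0.3 -1.4 0 0 0 0; 255 -0.3 -1.4 2 0 0 0; 255 -0.3 -1.4 4.1 0 0 0; 255 -0.3 -1.4 4.1 0 0 0; 255 -0.3 -1.4 4.1 0 0 0'; python3 go.py 0.003 0.042; python3 - <<'E'
from h import *
import cv2
a=F["top"]["image"][140:270,300:445]; b=F["side"]["image"][130:230,300:411]
cv2.imwrite("pics/hov.png",np.hstack([cv2.resize(a,(400,359),interpolation=2),cv2.resize(b,(398,359),interpolation=2)]))
E
```

```text
clock: 2.52
position: [0.5152, -0.0879, 0.0543]
tcp_rot: [-0.0, 0.984, -0.175, 0.0]
force: [-0.5, -0.0, 0.8]
gripper_width: -0.001
2.625 [ 0.5157 -0.088   0.0547] F [ 0.2668 -0.1069 -0.1006] w -0.0038710423586068156
along 0.004407585679166766 across 0.0005855897181673102 xang -20.19390964348331 zax [ 0.002  -0.0005 -1.    ]
shift cm tool [-0.06    0.1415  1.2698]
```

View pics/hov.png

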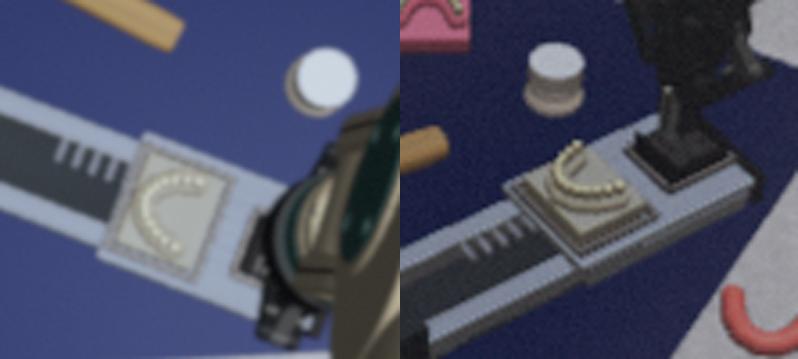

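The side view shows the shut fingertips (about px (680,140)) hovering over the black pad, with the cast clear. Now the press.

```bash
python3 -m inch '255 0 0.1 0.8 0 0 0; 255 0 0.1 1.3 0 0 0; 255 0 0.1 1.8 0 0 0; 255 0 0.1 2.1 0 0 0; 255 0 0.1 2.1 0 0 0'; python3 go.py
```

```text
clock: 3.35
position: [0.5145, -0.0888, 0.0338]
tcp_rot: [0.0, 0.985, -0.175, -0.0]
force: [-4.0, 0.6, 12.6]
gripper_width: -0.002
3.45 [ 0.5146 -0.0888  0.0339] F [-2.8071 -0.4419 13.2253] w 0.0007445959162903228
along 0.003313203985377294 across -0.0002800199699200045 xang -20.17290999086373 zax [-0.0001 -0.0004 -1.    ]
```

The pad bottoms at z = 0.034 with 13 N, so it is fully down. Now pushing along tool -y.

```bash
python3 -m inch '255 0 -0.4 0 0 0 0; 255 0 -1 0 0 0 0; 255 0 -1.7 0.02 0 0 0; 255 0 -2.4 0.02 0 0 0; 255 0 -3 0.02 0 0 0'; python3 go.py
```

```text
clock: 4.08
position: [0.5248, -0.0606, 0.0338]
tcp_rot: [0.001, 0.985, -0.175, -0.0]
force: [-4.4, -0.4, 14.1]
gripper_width: -0.001
4.175 [ 0.5251 -0.0599  0.0338] F [-5.3192  1.3407 13.7817] w 0.0035201157689470804
along 0.034075852865882925 across -0.00014650897469543079 xang -20.130737991565137 zax [ 0.0002  0.0006 -1.    ]
```

```bash
python3 - <<'E'
from h import *
import cv2
cv2.imwrite("pics/m1.png",cv2.resize(F["side"]["image"][140:250,240:410],None,fx=4.5,fy=4.5,interpolation=2))
d=np.array([.3375,.9413]);n=np.array([.9413,-.3375]);f0=np.array([.5522,.0164])
for t in(0,.02,.025,.03,.035):
    print(t,[((px("side",[*(f0+t*d+k*.045*n),.028])-[240,140])*4.5).round() for k in(1,-1)])
E
```

```text
0 [array([396., 184.]), array([498., 289.])]
0.02 [array([364., 199.]), array([466., 305.])]
0.025 [array([356., 203.]), array([458., 310.])]
0.03 [array([348., 206.]), array([450., 314.])]
0.035 [array([340., 210.]), array([441., 318.])]
```

View pics/m1.png

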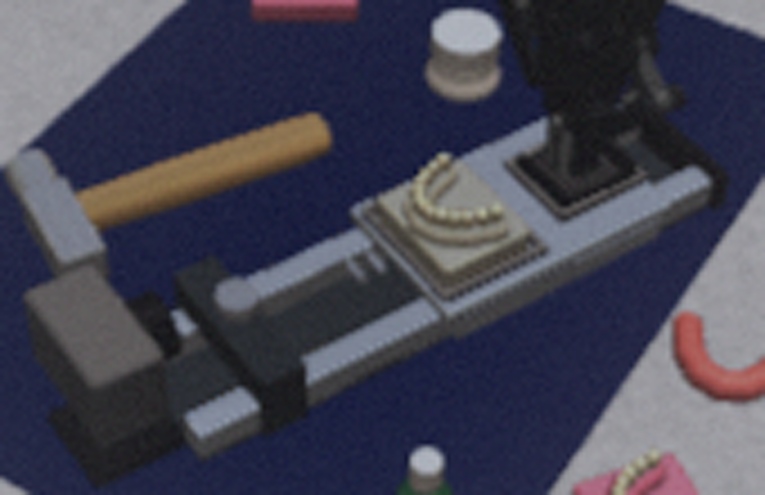

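The carriage's front corners are now at (352,210) and (447,312), about 30 mm along, so it follows the finger. Carrying on.

```bash
python3 -m inch '255 0 -0.8 0 0 0 0; 255 0 -1.7 0 0 0 0; 255 -0.02 -2.6 0.01 0 0 0; 255 -0.02 -3.5 0.01 0 0 0; 255 -0.03 -4.4 0.02 0 0 0'; python3 -m inch '255 0 -0.7 0 0 0 0; 255 0 -1.2 0 0 0 0; 255 -0.01 -1.7 0 0 0 0; 255 -0.02 -2.2 0 0 0 0; 255 -0.02 -2.6 0 0 0 0'; python3 go.py
```

```text
clock: 4.9
position: [0.5398, -0.0191, 0.0338]
tcp_rot: [0.0, 0.985, -0.175, -0.0]
force: [-5.4, -0.5, 15.3]
gripper_width: 0.001
clock: 5.52
position: [0.5487, 0.0055, 0.0338]
tcp_rot: [0.0, 0.985, -0.175, 0.0]
force: [-4.5, 0.1, 14.1]
gripper_width: -0.002
5.625 [0.5489 0.0059 0.0338] F [-4.0418  1.4517 14.243 ] w -0.00013770091954495365
along 0.10405375796941918 across 5.829127996440337e-05 xang -20.141117103296697 zax [ 0.0006  0.0006 -1.    ]
```

```bash
python3 -m inch '255 0 -0.25 0 0 0 0; 255 0 -0.5 0 0 0 0; 255 0 -0.7 0 0 0 0; 255 0 -0.9 0 0 0 0; 255 0 -1.1 0 0 0 0'; python3 -m inch '255 0 -0.1 0 0 0 0; 255 0 -0.25 0 0 0 0; 255 0 -0.25 0 0 0 0'; python3 go.py
```

```text
clock: 6.25
position: [0.5524, 0.0157, 0.0338]
tcp_rot: [0.0, 0.985, -0.175, 0.0]
force: [-4.0, 0.3, 14.1]
gripper_width: 0.001
clock: 6.62
position: [0.5531, 0.0177, 0.0338]
tcp_rot: [0.001, 0.985, -0.175, -0.0]
force: [-4.5, -1.3, 15.1]
gripper_width: 0.001
6.725 [0.5531 0.0176 0.0338] F [-4.5006 -1.2419 15.2279] w 0.005037234301262113
along 0.11650835688065136 across 7.807545891115978e-05 xang -20.182904568245565 zax [-0.0002 -0.0012 -1.    ]
```

```bash
python3 -m inch '255 0 -0.15 0 0 0 0; 255 0 -0.3 0 0 0 0; 255 0 -0.3 0 0 0 0'; python3 -m inch '255 0 -0.15 0 0 0 0; 255 0 -0.3 0 0 0 0; 255 0 -0.3 0 0 0 0'; python3 go.py
```

```text
clock: 7.1
position: [0.5531, 0.0178, 0.0338]
tcp_rot: [0.004, 0.984, -0.176, -0.001]
force: [-6.7, -7.7, 16.3]
gripper_width: 0.003
clock: 7.48
position: [0.5547, 0.0203, 0.0337]
tcp_rot: [0.004, 0.984, -0.176, 0.0]
force: [-6.0, -9.3, 14.6]
gripper_width: -0.001
7.575 [0.5547 0.0203 0.0338] F [-6.0286 -8.1976 15.3085] w -0.0033748900930659536
along 0.11953948673521746 across 0.0007219582960874671 xang -20.272822295872942 zax [-0.0014 -0.0084 -1.    ]
```

The force along the rail rose to about 10 N and the finger then slipped, as expected at the stop. Checking with a picture.

```bash
python3 - <<'E'
from h import *
import cv2
cv2.imwrite("pics/m2.png",cv2.resize(F["side"]["image"][150:250,240:400],None,fx=5,fy=5,interpolation=2))
E
```

```text
(no output)
```

View pics/m2.png

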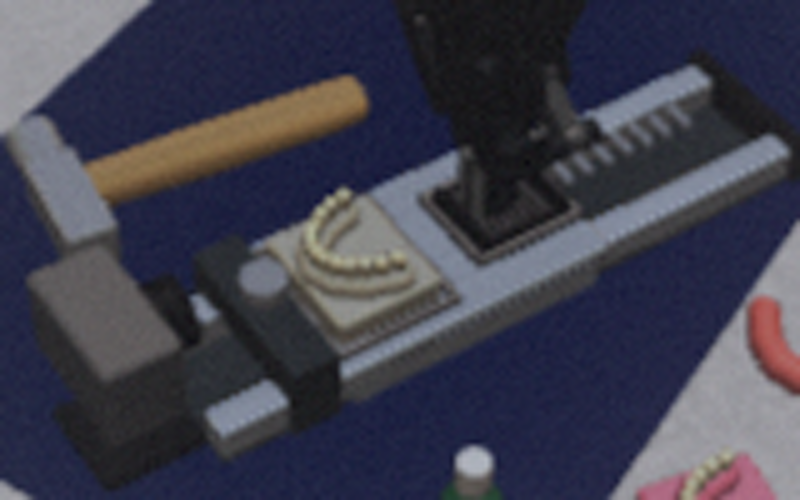

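The nose sits against the stop block with no gap visible, and the cast is seated. Lifting straight up.

```bash
python3 -m inch '255 0 0 -0.4 0 0 0; 255 0 0 -1 0 0 0; 255 0 0 -2.5 0 0 0; 255 0 0 -6 0 0 0; 255 0 0 -11 0 0 0'; python3 -m inch '255 0 3 -3 0 0 0; 255 0 8 -4 0 0 0; 255 0 14 -4 0 0 0; 255 0 20 -4 0 0 0; 255 0 20 -4 0 0 0';python3 go.py; python3 - <<'E'
from h import *
import cv2
a=F["top"]["image"][140:270,225:445]; b=F["side"]["image"][150:250,240:400]
cv2.imwrite("pics/end.png",np.vstack([cv2.resize(a[:90,:170],(560,296),interpolation=2),cv2.resize(b[:,:],(560,304),interpolation=2)]))
E
```

```text
clock: 8.3
position: [0.5537, 0.0242, 0.1422]
tcp_rot: [-0.0, 0.985, -0.175, -0.002]
force: [1.0, -0.1, 0.3]
gripper_width: 0.002
clock: 8.93
position: [0.4853, -0.167, 0.1829]
tcp_rot: [0.0, 0.984, -0.178, 0.0]
force: [-0.1, 0.7, 0.2]
gripper_width: -0.001
9.025 [ 0.4862 -0.1641  0.1826] F [0.8645 0.4698 0.2474] w 0.0016333296735352558
along -0.07718788725015044 across -0.0015346437504856212 xang -20.252402260293245 zax [ 0.0006  0.0007 -1.    ]
```

View pics/end.png

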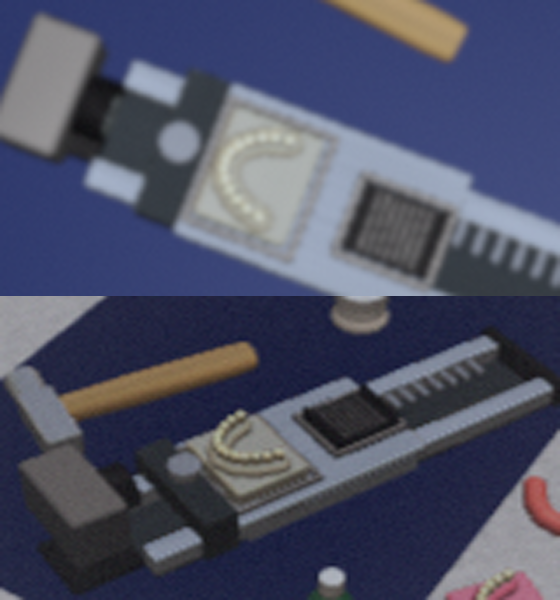

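Both views show the plate's edge meeting the block, the cast flat in its tray, and the arm clear with nothing else moved. One number check with the plate's rear far corner at (472,178), then I hand in.

```bash
python3 - <<'E'
from h import *
p=pt("top",472/3.294+225,178/3.294+140,.028,False)[:2]
print("travel",(p-np.array([.546,-.1355]))@[.3375,.9413], state()["force"])
close_job()
E
```

```text
travel 0.11263803267111852 [-0.33813977 -0.01223976  0.10095375]
the job is handed in; nothing more can be done
```

I pressed the release pad fully down with the shut fingertips: it bottomed at z = 0.034 m with about 13 N. I kept it held at 13–16 N while pushing the carriage along the rail to the stop block. Then I lifted straight up, moved clear and handed the job in at about 9 s.

**At the stop:** the force along the rail rose to about 10 N and the fingertip then slipped about 3 mm forward on the pad.

**Last checks:**
- **Travel:** it measured 112.6 mm, against the 111.7 mm predicted from the first picture. The 1 mm difference is within calibration error.
- **Pictures:** both final views show no gap at the block and the cast flat in its tray. The hammer, jar, bottle and pink rim looked unmoved where visible; I did not measure their positions.
- **Arm:** it was clear, with contact force close to zero.

No check failed. The hand-in gives no verdict, so I can't confirm the result beyond these checks.

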